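Stand the toppled spray can back up against the bench power supply

TASK

The tall contact-cleaner spray can beside the bench power supply has toppled over and hangs with its cap over the component bin. Push its capped top end over towards the power supply until the can stands upright on its base, close against the power supply's side panel, and let go of it. Tip it up on its foot, do not lift it off the bench, and leave the short can and the flux bottle standing where they are.

Things in the scene. Friction and masses are not known exactly. Their poses are not given: they have to be found in the camera images.
- spray_mid (a point): Centre of the tall loose spray can: metal, 55 mm diameter, paper label, white cap 51 mm diameter, 185 mm long in all, 0.2-0.4 kg. z axis from base to cap; either end 92.5 mm away. It leans about 55 degrees from vertical, away from the supply: its base's lower rim (where it tips) on the bench 60 mm from the side panel, its flank on the bin's rim, its cap in the air over the bin.
- supply: Bench power supply, grey metal case fixed to the bench, 340 (x) x 200 (y) x 130 mm high. Origin: centre of its underside. Its side panel at y = +100 mm is the wall the can must stand against; the can is on that side. Component bin: fixed open grey box, 160 x 100 mm, 70 mm high, empty above 15 mm, long edges parallel to the panel, the nearer 161 mm from it.
- short_can: Bystander: a short spray can of the same metal, standing upright near the same side panel to one side of the fallen can; 50 mm in diameter, 125 mm high. Origin at the centre of its base, z axis up. Leave alone.
- flux_bottle: Bystander: a white plastic bottle with a cap, standing upright near the same side panel to the other side of the fallen can; 52 mm in diameter, 140 mm high. Origin at the centre of its base, z axis up. Leave alone.
There are look-alikes about, which are no part of the job. Leave any pink look-alike of the part that bears spray_mid alone.

How it is judged:
At the end, for the whole second after the job is handed in: The tall can stands on its base on the bench, cap up, within 10 degrees of upright and at rest, beside the power supply's side panel with at most 25 mm between them (angle between spray_mid's own z axis and vertical below 0.17 rad and height (world z) of spray_mid between 0.082 and 0.103 m and y of spray_mid in the frame of supply between 0.1 and 0.1525 m and x of spray_mid in the frame of supply between -0.17 and 0.17 m and linear speed of spray below 0.03 m/s); the robot touches nothing.
It fails at once if the tall can is lifted off the bench (its centre more than 130 mm above the bench) (height (world z) of spray_mid above 0.13 m).
It fails at once if the short can is shifted by more than 25 mm or knocked over (distance of short_can from where it was at the start of the episode above 0.025 m or angle between short_can's own z axis and vertical above 0.35 rad).
It fails at once if the flux bottle is shifted by more than 25 mm or knocked over (distance of flux_bottle from where it was at the start of the episode above 0.025 m or angle between flux_bottle's own z axis and vertical above 0.35 rad).
It also fails if it takes over 35 s, if anything falls off the work surface, if the arm or the gripper's body presses on something with over 40 N, if the wrist force passes 120 N, or if a joint passes its speed limit or range.

ROBOT

A 6-joint arm with a two-finger parallel gripper is mounted at the origin on the work surface. World frame = base frame: x ahead of the robot, y to its left, z up, the work surface at z = 0. Lengths are in m, angles in rad, forces in N, time in s.
With the tool pointing down it reaches from about 0.325 to 0.9 m from the base axis. Payload 3.5 kg.
Tool frame: the origin (TCP) lies midway between the tips of the shut fingers; the grasp point (between the pads) lies 19 mm behind it; z points along the fingers, x is the direction in which the jaws open and shut, and the axes are right-handed (so a half turn about z gives the same grasp; the last joint's range is limited). The gripper opens to 85 mm and grips with 20 to 120 N. Pads are 22 mm wide; open, the fingers measure 114 mm over their backs; the gripper's body (76 mm by 85 mm) begins 54 mm behind the grasp point. The pads swing forward as they close: fully open they stand 13 mm farther back than shut.
Start: joints at [1.127, 0.276, -0.026, 1.268, 0, 1.467], TCP at [0.209, 0.589, 0.231] pointing down, gripper open.
Joint ranges: [-3.12, 3.12], [-0.85, 1.88], [-1.08, 1.24], [-1.95, 2.15], [-1.57, 1.53], [-3.14, 3.14]. Speed limits (rad/s): [2.57, 2.57, 3.14, 3.14, 3.14, 3.14].

INTERFACE

Orientations are given as a unit quaternion [w, x, y, z].
In Python, from plant import env, capture gives the robot as it stands.
- The arm moves only by the shell command python3 -m creep 'ROWS' [FORCE]. ROWS is JSON, one flat list of numbers, 7 for each row, row after row: the turn, a rotation vector about the tool's x, y, z each as a share of 45 degrees, from -1 to 1, then the shift along the tool's x, y, z each as a share of 250 mm, from -1 to 1, then the opening, from 0 (shut) to 1 (fully open). In form: [rx, ry, rz, dx, dy, dz, hand, rx, ry, rz, dx, dy, dz, hand, ...]. A call has 1 to 5 rows; each row is the pose to reach, as a shift and turn from the pose commanded when the call began, along the tool's axes at that moment; what a row does not reach only later rows make up. A row lasts 1/10 s, in which the tool goes at most 50 mm and 8.59 degrees, less where a joint would pass 70% of its speed; a pose out of reach is approached as far as the arm can. A call with a number of a shift or a turn outside -1 to 1 is refused whole. A call with a gripper value outside its range is refused whole. The fingers move at their own pace and stop on an object; FORCE is the grip in N (left out, the last holds). Time passes only in rows, so rows that repeat a pose let the fingers close. It gives the time, the measured TCP pose, the force and the opening at its end, in the units of the state.
- env.observe(): the state, without advancing time (a new reading comes with each control period).
- capture(name): name is "scene" or "top"; returns a dict with "img" (400x640x3 uint8, blue, green, red), "depth" (400x640 float32, m along the optical axis (not along the pixel's ray), 0 where there is no reading), "camera_matrix" (3x3 intrinsics, pixels), "dist" ([k1, k2, p1, p2, k3] as OpenCV has them; the pictures are not rectified), "R" (3x3) and "t" (3): a world point X has camera coordinates R X + t. Camera axes: x right, y down, z forward; pixel columns grow to the right and rows downward; lengths in m; the calibration is good to about 2 mm. A picture is of the moment at which its call begins.
- env.hand_in(): hands the job in, once; it reports no verdict.
The state is a dict: "time": time; "qpos": joint angles; "joint_velocities": joint speeds; "effort": joint torques, N m; "ee_pos": TCP position; "tool_rot": TCP orientation; "wrist_force": force on the tool from outside, world axes, zero at the start; "moment": the same for the moment, N m; "opening": opening from 0.0 (shut) to 1.0 (fully open).
Only numpy, scipy, OpenCV 4.12 (cv2) and the standard library are available. Lean on these libraries where they do the work, as an engineer would, in place of code of your own. Each camera call takes 0.05 s, during which the arm holds its last target.

## Working session

There is one attempt and no reset: what is moved stays moved. The work goes in short steps, Python scripts to look and compute and a shell command to move; the robot and the scene stay as the last step left them, time stands still between calls to the robot, and variables do not carry over. Pictures are saved under pics/ and viewed, and the job is handed in when it is done.

```bash
ls; mkdir -p pics; python3 - <<'E'
from plant import env, capture
import cv2,numpy as np
s=env.observe()
for k,v in s.items(): print(k,np.round(v,3))
for n in("scene","top"):
    c=capture(n); cv2.imwrite(f"pics/{n}0.png",c["img"]); np.savez(f"{n}0.npz",**c)
    print(n,c["camera_matrix"],c["dist"],c["R"],c["t"])
E
```

```text
pics
time 0.0
qpos [ 1.127  0.277 -0.028  1.268 -0.     1.467]
joint_velocities [ 0.002  0.    -0.    -0.     0.    -0.001]
effort [ 0.0000e+00 -4.4551e+01  2.9520e+01  1.6000e-02 -0.0000e+00  0.0000e+00]
ee_pos [0.209 0.588 0.23 ]
tool_rot [ 0.001  0.817  0.577 -0.001]
wrist_force [ 0.823 -0.075 -0.472]
moment [-0.023 -0.009  0.001]
opening 0.998
scene [[416.71686251   0.         314.90511563]
 [  0.         416.71686251 200.80881085]
 [  0.           0.           1.        ]] [-0.04349686  0.          0.          0.          0.        ] [[ 0.78577717 -0.61848455 -0.00557639]
 [-0.54221936 -0.68448945 -0.48731135]
 [ 0.29757756  0.38594176 -0.87321048]] [-0.38958869  0.36659088  0.89030014]
top [[459.14722648   0.         325.94061675]
 [  0.         459.14722648 198.65649825]
 [  0.           0.           1.        ]] [0.01854129 0.         0.         0.         0.        ] [[ 0.02643299 -0.99956448  0.01312067]
 [-0.99533139 -0.0275353  -0.09250529]
 [ 0.09282628 -0.01061422 -0.99562574]] [0.04600875 0.50406777 1.24893308]
```

View pics/scene0.png

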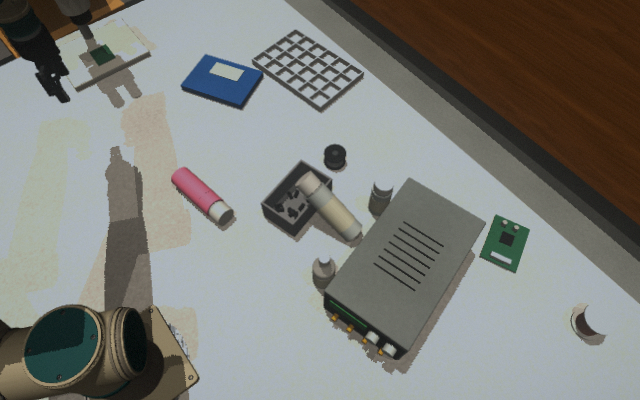

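View pics/top0.png

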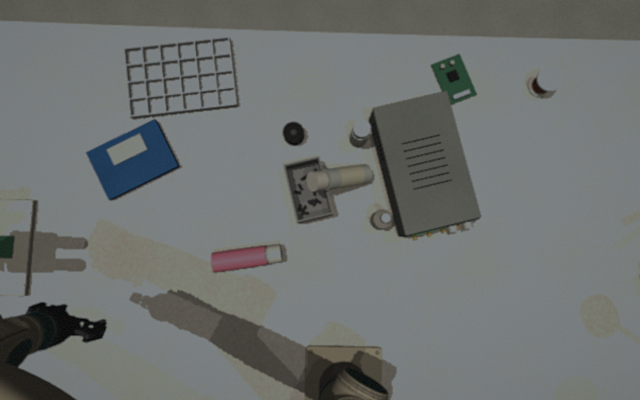

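Scene camera: candidates for the tall can are the beige/cream one with its white cap over the bin (scene 332,205; top 340,178), the pink one lying flat (scene 203,195; top 247,257; a look-alike), and two small upright cylinders (scene 381,197 and 323,270; bystanders). I choose the cream one. Next is a close crop and the geometry.

```bash
cat > h.py <<'E'
import numpy as np,cv2
def cloud(c):
    K=c["camera_matrix"];d=c["depth"];h,w=d.shape
    uv=np.stack(np.meshgrid(np.arange(w),np.arange(h)),-1).reshape(-1,1,2).astype(np.float64)
    n=cv2.undistortPoints(uv,K,c["dist"]).reshape(h,w,2)
    P=np.dstack([n,np.ones((h,w))])*d[...,None]
    W=(P-c["t"])@c["R"]; W[d==0]=np.nan
    return W
E
python3 - <<'E'
from h import *
for n,b in(("scene",(250,140,410,300)),("top",(270,80,490,250))):
    c=dict(np.load(n+"0.npz")); W=cloud(c)
    x0,y0,x1,y1=b
    cv2.imwrite(f"pics/{n}_crop.png",cv2.resize(c["img"][y0:y1,x0:x1],None,fx=3.4,fy=3.4,interpolation=cv2.INTER_CUBIC))
    np.set_printoptions(suppress=True)
    if n=="top":
        for p in [(318,181),(330,178),(345,176),(360,175),(371,174),(361,132),(381,218),(360,120),(293,133),(290,170),(303,220),(334,212),(328,160),(378,115),(447,95),(400,233),(478,215),(250,100)]:
            print(p,W[p[1],p[0]].round(3))
    # supply top
    m=(W[...,2]>.115)&(W[...,2]<.145)
    k,l,st,ce=cv2.connectedComponentsWithStats(m.astype(np.uint8))
    i=1+np.argmax(st[1:,4]); pts=W[l==i]
    r=cv2.minAreaRect(pts[:,:2].astype(np.float32)); print(n,r,cv2.boxPoints(r).round(3).tolist(),np.median(pts[:,2]))
E
```

```text
scene ((0.5936666131019592, -0.19515007734298706), (0.3466677665710449, 0.20212320983409882), 15.290934562683105) [[0.4000000059604645, -0.14300000667572021], [0.453000009059906, -0.33799999952316284], [0.7879999876022339, -0.24699999392032623], [0.734000027179718, -0.052000001072883606]] 0.13059278835918553
(318, 181) [0.535 0.082 0.147]
(330, 178) [0.546 0.052 0.132]
(345, 176) [0.556 0.012 0.103]
(360, 175) [ 0.565 -0.03   0.068]
(371, 174) [ 0.572 -0.062  0.047]
(361, 132) [ 0.669 -0.025  0.124]
(381, 218) [ 0.447 -0.078  0.142]
(360, 120) [ 0.7   -0.022  0.125]
(293, 133) [0.682 0.156 0.035]
(290, 170) [0.582 0.163 0.008]
(303, 220) [0.44  0.119 0.072]
(334, 212) [ 0.468  0.036 -0.002]
(328, 160) [0.615 0.056 0.004]
(378, 115) [ 0.714 -0.068  0.128]
(447, 95) [ 0.769 -0.244  0.137]
(400, 233) [ 0.412 -0.139  0.07 ]
(478, 215) [ 0.462 -0.326  0.128]
(250, 100) [ 0.783  0.285 -0.002]
top ((0.5928913354873657, -0.19336652755737305), (0.3459010720252991, 0.20370562374591827), 15.065206527709961) [[0.39899998903274536, -0.14000000059604645], [0.4519999921321869, -0.3370000123977661], [0.7860000133514404, -0.24699999392032623], [0.7329999804496765, -0.05000000074505806]] 0.13016505980417478
```

View pics/scene_crop.png

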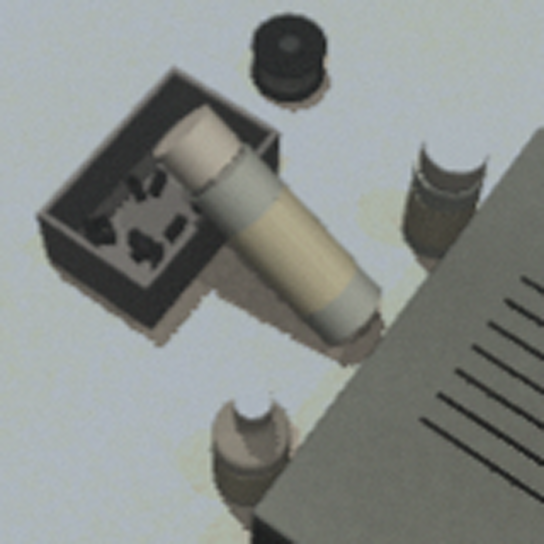

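View pics/top_crop.png

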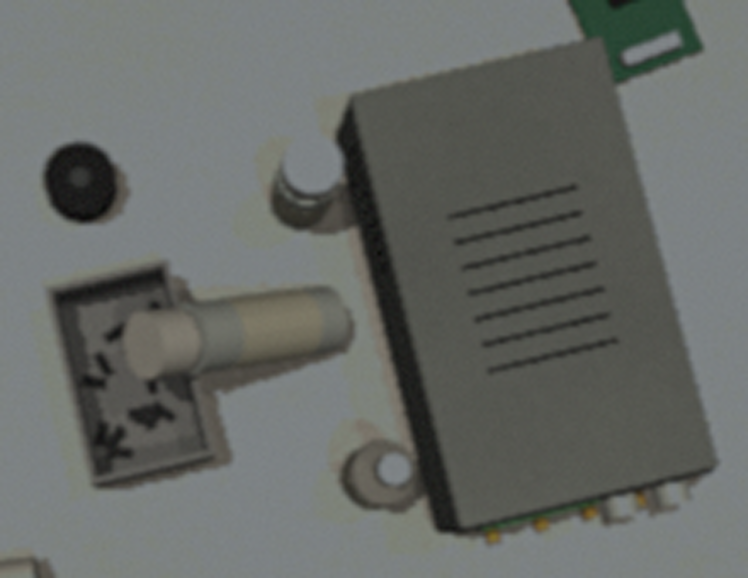

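The crops show the cream-labelled can with its white cap (scene crop about 200,145; top crop about 160,345) over the bin. It matches the description and isn't pink. The bystanders stand on either side. Next I fit the axis and write a unit-conversion helper.

```bash
cat >> h.py <<'E'
from scipy.spatial.transform import Rotation as Ro
a=np.deg2rad(15.15); C=np.array([.5933,-.1943])
ex=np.array([np.cos(a),np.sin(a),0]); en=np.array([-np.sin(a),np.cos(a),0]); ez=np.array([0,0,1.])
O=np.r_[C,0]+.1*en            # origin on panel: coords (s along, n off panel, z)
def loc(W): return (np.asarray(W)-O)@np.stack([ex,en,ez],1)
def wor(l): return O+l[0]*ex+l[1]*en+l[2]*ez
def pose(th):  # tool: x=ex, z=down tilted by th towards panel
    z=-np.cos(th)*ez-np.sin(th)*en; return np.stack([ex,np.cross(z,ex),z],1)
def rel(l,thdeg):
    from plant import env
    o=env.observe(); q=o["tool_rot"]; R=Ro.from_quat([q[1],q[2],q[3],q[0]])
    d=R.inv().apply(wor(l)-o["ee_pos"])/.25
    r=(R.inv()*Ro.from_matrix(pose(np.deg2rad(thdeg)))).as_rotvec()/np.deg2rad(45)
    print("rot",r.round(3),"shift",d.round(3))
def stat():
    from plant import env
    o=env.observe();q=o["tool_rot"];R=Ro.from_quat([q[1],q[2],q[3],q[0]]).as_matrix();z=R[:,2]
    print("t",round(o["time"],2),"loc",loc(o["ee_pos"]).round(4),"tilt",np.rad2deg(np.arctan2(-z@en,-z@ez)).round(1),"x.ex",(R[:,0]@ex).round(3),"F",(np.stack([ex,en,ez])@o["wrist_force"]).round(2),"op",round(o["opening"],2),"q",np.round(o["qpos"],2))
E
python3 - <<'E'
from h import *
from scipy.optimize import least_squares
Ps=[]
for n in("scene","top"):
    c=dict(np.load(n+"0.npz")); L=loc(cloud(c))
    m=(abs(L[...,0]-.02)<.06)&(L[...,1]>.03)&(L[...,1]<.22)&(L[...,2]>.03)&(L[...,2]<.17)
    # near axis guess
    A=np.array([.018,.0442,.0225]);u=np.array([0,.819,.574])
    d=np.linalg.norm(np.cross(L-A,u),axis=-1); t=(L-A)@u
    m&=(d<.036)&(t>.01)&(t<.14)&(d>.015)
    P=L[m];Ps.append(P)
    f=lambda p:np.linalg.norm(np.cross(P-[p[0],p[1],.0755],(v:=np.array([p[2],np.sin(p[3]),np.cos(p[3])]))/np.linalg.norm(v)),axis=1)-.0275
    r=least_squares(f,[.018,.12,0,.96],loss="soft_l1",f_scale=.003)
    print(n,len(P),r.x.round(4),np.rad2deg(r.x[3]),np.abs(r.fun).mean().round(4))
    for nm,(lo,hi) in {"neg":(-.16,-.07),"pos":(.1,.2)}.items():
        b=(L[...,0]>lo)&(L[...,0]<hi)&(L[...,1]>.005)&(L[...,1]<.09)&(L[...,2]>.02)&(L[...,2]<.15)
        print(nm,np.nanpercentile(L[b],[1,50,99],axis=0).round(3).tolist())
    b=(L[...,2]>.064)&(L[...,2]<.074)&(L[...,1]>.14)&(L[...,1]<.3)&(abs(L[...,0])<.15)
    print("rim",L[b].min(0).round(3),L[b].max(0).round(3))
stat(); rel([.018,.25,.27],0)
E
```

```text
scene 1208 [ 2.150e-02  1.203e-01 -4.000e-04  9.660e-01] 55.347219610094754 0.0011
neg [[-0.139, 0.013, 0.024], [-0.123, 0.031, 0.096], [-0.094, 0.06, 0.142]]
pos [[0.101, 0.014, 0.022], [0.112, 0.034, 0.102], [0.148, 0.06, 0.129]]
rim [-0.069  0.16   0.064] [0.093 0.263 0.074]
top 759 [ 0.0223  0.1226 -0.002   0.9615] 55.088733050572785 0.0012
neg [[-0.137, 0.018, 0.026], [-0.113, 0.047, 0.096], [-0.088, 0.066, 0.144]]
pos [[0.102, 0.02, 0.023], [0.119, 0.046, 0.123], [0.148, 0.066, 0.13]]
rim [-0.067  0.163  0.064] [0.093 0.262 0.074]
t 0.1 loc [-0.1668  0.756   0.2303] tilt 0.1 x.ex 0.569 F [-0.74 -0.21  0.93] op 1.0 q [ 1.13  0.28 -0.03  1.27  0.    1.47]
rot [1.000e-03 3.000e-03 1.229e+00] shift [-1.244  1.759 -0.157]
```

```bash
python3 -m creep '[0,0,0.6,-0.55,0.78,-0.16,0.35, 0,0,0.6,-0.55,0.78,-0.16,0.35, 0,0,0.6,-0.55,0.78,-0.16,0.35, 0,0,0.6,-0.55,0.78,-0.16,0.35, 0,0,0.6,-0.55,0.78,-0.16,0.35]'
python3 -c "
from h import *
stat(); rel([.022,.25,.27],0)"
```

```text
time: 0.6
ee_pos: [0.3475, 0.3921, 0.2713]
tool_rot: [0.0, 0.929, 0.37, -0.0]
wrist_force: [-0.0, 0.7, -0.5]
opening: 0.35
t 0.6 loc [-0.084   0.5303  0.2713] tilt 0.0 x.ex 0.881 F [ 0.15  0.73 -0.54] op 0.35 q [ 0.72  0.08 -0.18  1.31 -0.    1.54]
rot [0.001 0.001 0.628] shift [-0.158  1.188  0.006]
```

```bash
python3 -m creep '[0,0,0.63,-0.13,0.98,0,0.35, 0,0,0.63,-0.13,0.98,0,0.35, 0,0,0.63,-0.13,0.98,0,0.35, 0,0,0.63,-0.13,0.98,0,0.35, 0,0,0.63,-0.13,0.98,0,0.35]'
python3 -c "
from h import *
stat(); rel([.022,.26,.22],35)"
```

```text
time: 1.1
ee_pos: [0.4923, 0.1921, 0.271]
tool_rot: [0.0, 0.991, 0.131, -0.0]
wrist_force: [-0.3, 0.6, -0.1]
opening: 0.351
t 1.1 loc [0.0035 0.2993 0.271 ] tilt -0.0 x.ex 1.0 F [-0.09  0.67 -0.09] op 0.35 q [ 0.25  0.09 -0.17  1.31  0.    1.56]
rot [-0.778  0.001 -0.002] shift [0.074 0.157 0.204]
```

```bash
python3 -m creep '[-0.78,0,0,0.07,0.12,0.2,0.35, -0.78,0,0,0.07,0.12,0.2,0.35, -0.78,0,0,0.07,0.12,0.2,0.35, -0.78,0,0,0.07,0.12,0.2,0.35, -0.78,0,0,0.07,0.12,0.2,0.35]'
python3 - <<'E'
from h import *
from plant import capture
stat(); rel([.022,.225,.07],35)
c=capture("scene"); cv2.imwrite("pics/s1.png",cv2.resize(c["img"][60:320,140:500],None,fx=2,fy=2))
# planned TCP path (n,z) for can tilt phi; finger tilt 35, finger half-width g, contact distance s
th=np.deg2rad(35);f=np.array([np.sin(th),np.cos(th)]);q=np.array([np.cos(th),-np.sin(th)])
foot=np.array([.061,0])
for d in (55,50,45,40,35,30,25,20,15,10,5,0):
    p=np.deg2rad(d);u=np.array([np.sin(p),np.cos(p)]);w=np.array([np.cos(p),-np.sin(p)])
    if d>=35: T=foot+.185*u-.002*w-.028*f+.008*q
    else: T=foot+.157*u+.008*q
    print(d,T.round(4))
E
```

```text
time: 1.6
ee_pos: [0.5146, 0.1713, 0.2182]
tool_rot: [0.3, 0.944, 0.128, 0.037]
wrist_force: [-1.3, -0.4, -0.9]
opening: 0.346
t 1.6 loc [0.0196 0.2734 0.2182] tilt 35.2 x.ex 1.0 F [-1.36 -0.02 -0.87] op 0.35 q [ 0.5   0.27 -0.19  1.29 -0.59  1.86]
rot [0.005 0.004 0.008] shift [ 0.013 -0.184  0.596]
55 [0.2019 0.0802]
50 [0.1919 0.0929]
45 [0.1809 0.1047]
40 [0.1689 0.1155]
35 [0.156  0.1252]
30 [0.1461 0.1314]
25 [0.1339 0.1377]
20 [0.1213 0.1429]
15 [0.1082 0.1471]
10 [0.0948 0.15  ]
5 [0.0812 0.1518]
0 [0.0676 0.1524]
```

View pics/s1.png

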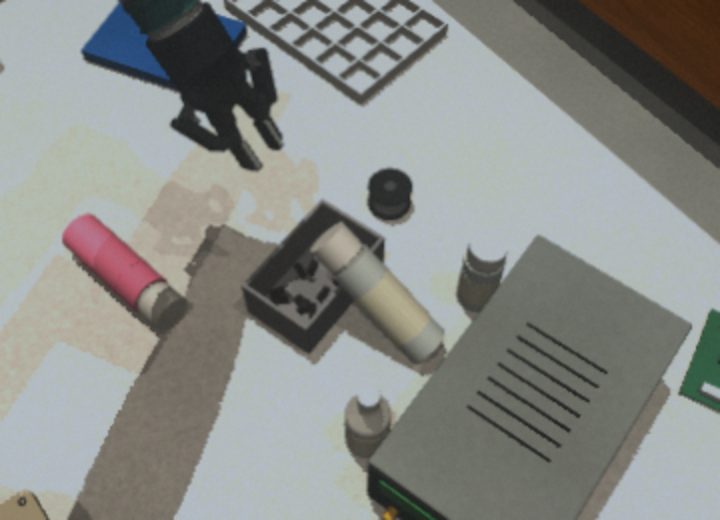

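The fingers (pic 250,150) are above and outside the bin, and the can is untouched. Next I go down behind the cap, inside the bin mouth.

```bash
python3 -m creep '[0,0,0,0.01,-0.18,0.2,0.35, 0,0,0,0.01,-0.18,0.4,0.35, 0,0,0,0.01,-0.18,0.56,0.35, 0,0,0,0.01,-0.18,0.57,0.35, 0,0,0,0.01,-0.18,0.57,0.35]'
python3 - <<'E'
from h import *
from plant import capture
stat(); rel([.022,.202,.080],35);rel([.022,.181,.105],35)
c=capture("scene"); cv2.imwrite("pics/s2.png",cv2.resize(c["img"][100:300,200:460],None,fx=3,fy=3))
E
```

```text
time: 2.15
ee_pos: [0.5299, 0.1251, 0.0784]
tool_rot: [0.299, 0.945, 0.125, 0.038]
wrist_force: [0.5, 0.9, -0.1]
opening: 0.348
t 2.15 loc [0.0222 0.2249 0.0784] tilt 35.1 x.ex 1.0 F [ 0.76  0.77 -0.08] op 0.35 q [ 0.42  0.38 -0.37  0.94 -0.6   1.76]
rot [ 0.001  0.005 -0.002] shift [-0.001  0.079  0.047]
rot [ 0.001  0.005 -0.002] shift [-0.001  0.205  0.014]
```

View pics/s2.png

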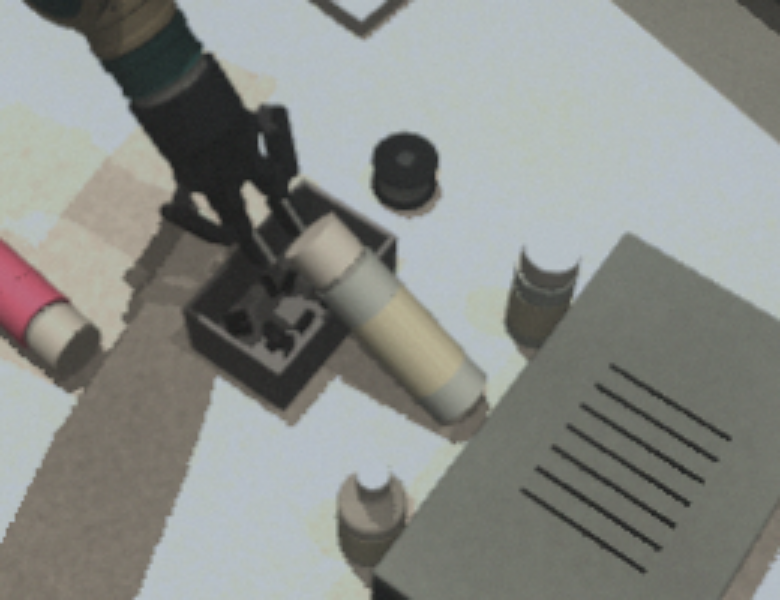

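The fingertips (about 265,240) are in the bin mouth just behind the cap and centred on it. Now I make contact and start to tip.

```bash
python3 -m creep '[0,0,0,0,0.04,0.03,0.35, 0,0,0,0,0.08,0.047,0.35, 0,0,0,0,0.11,0.04,0.35, 0,0,0,0,0.14,0.032,0.35, 0,0,0,0,0.14,0.032,0.35]'
python3 - <<'E'
from h import *
from plant import capture
stat(); rel([.022,.181,.105],35);rel([.022,.169,.1155],35);rel([.022,.156,.125],35)
c=capture("scene"); cv2.imwrite("pics/s3.png",cv2.resize(c["img"][100:300,200:460],None,fx=3,fy=3))
E
```

```text
time: 2.7
ee_pos: [0.5403, 0.0946, 0.094]
tool_rot: [0.299, 0.945, 0.125, 0.041]
wrist_force: [1.0, 1.0, -0.9]
opening: 0.347
t 2.7 loc [0.0243 0.1927 0.094 ] tilt 35.1 x.ex 1.0 F [ 1.28  0.73 -0.93] op 0.35 q [ 0.36  0.34 -0.38  0.92 -0.61  1.69]
rot [ 0.002 -0.002 -0.003] shift [-0.009  0.063 -0.009]
rot [ 0.002 -0.002 -0.003] shift [-0.009  0.127 -0.016]
rot [ 0.002 -0.002 -0.003] shift [-0.009  0.191 -0.017]
```

View pics/s3.png

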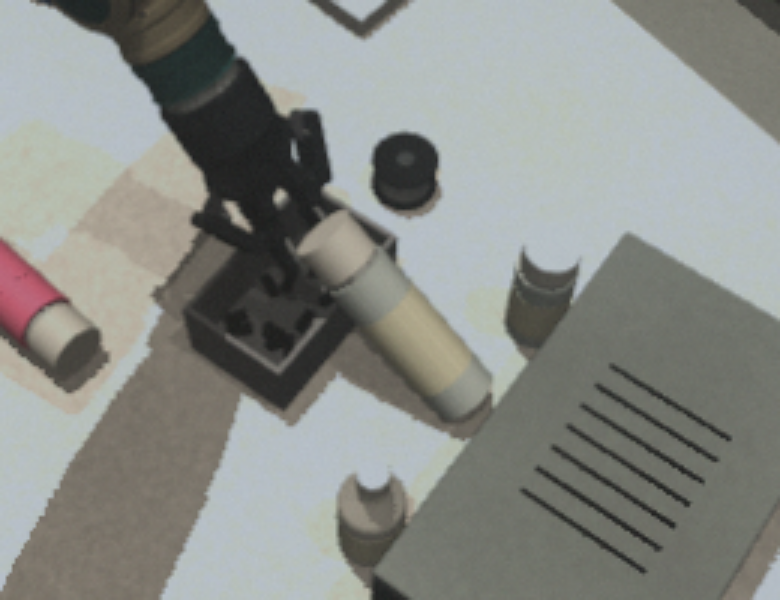

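The can's cap (335,235) has begun to rise on the fingers and its foot is roughly in place. Continuing.

```bash
python3 -m creep '[0,0,0,0,0.04,-0.006,0.35, 0,0,0,0,0.08,-0.011,0.35, 0,0,0,0,0.12,-0.015,0.35, 0,0,0,0,0.15,-0.016,0.35, 0,0,0,0,0.15,-0.016,0.35]'
cat > fit.py <<'E'
from h import *
from plant import capture
from scipy.optimize import least_squares
def canfit(c,phi0):
    L=loc(cloud(c)); p0=np.deg2rad(phi0)
    u=np.array([0,np.sin(p0),np.cos(p0)]); A=np.array([.022,.061-.0275*np.cos(p0),.0275*np.sin(p0)])
    d=np.linalg.norm(np.cross(L-A,u),axis=-1); t=(L-A)@u
    hsv=cv2.cvtColor(c["img"],cv2.COLOR_BGR2HSV)
    m=(d<.04)&(d>.012)&(t>.015)&(t<.14)&(L[...,1]>.003)&(hsv[...,2]>75)
    P=L[m]; z0=(A+.09*u)
    f=lambda p:np.linalg.norm(np.cross(P-[p[0],p[1],z0[2]],(v:=np.array([p[2],np.sin(p[3]),np.cos(p[3])]))/np.linalg.norm(v)),axis=1)-.0275
    r=least_squares(f,[.022,z0[1],0,p0],loss="soft_l1",f_scale=.003).x
    x=np.array([r[0],r[1],z0[2]]); v=np.array([r[2],np.sin(r[3]),np.cos(r[3])])
    print("can s,n at z=%.3f:"%z0[2],r[:2].round(4),"side lean deg",np.rad2deg(r[2]).round(1),"tilt",np.rad2deg(r[3]).round(1),len(P))
E
python3 - <<'E'
from fit import *
stat(); rel([.022,.156,.125],35);rel([.022,.134,.1377],35);rel([.022,.121,.143],35)
c=capture("scene"); cv2.imwrite("pics/s4.png",cv2.resize(c["img"][100:300,200:460],None,fx=3,fy=3))
canfit(c,42)
E
```

```text
time: 3.25
ee_pos: [0.5474, 0.0665, 0.1184]
tool_rot: [0.299, 0.945, 0.125, 0.04]
wrist_force: [-0.7, 0.9, -0.2]
opening: 0.351
t 3.25 loc [0.0239 0.1638 0.1184] tilt 35.1 x.ex 1.0 F [-0.44  1.02 -0.22] op 0.35 q [ 0.31  0.3  -0.38  0.93 -0.61  1.63]
rot [ 0.003 -0.001 -0.003] shift [-0.007  0.041 -0.004]
rot [ 0.003 -0.001 -0.003] shift [-0.007  0.142  0.005]
rot [ 0.003 -0.001 -0.003] shift [-0.007  0.197  0.018]
can s,n at z=0.085: [0.0247 0.0941] side lean deg -0.4 tilt 39.3 955
```

View pics/s4.png

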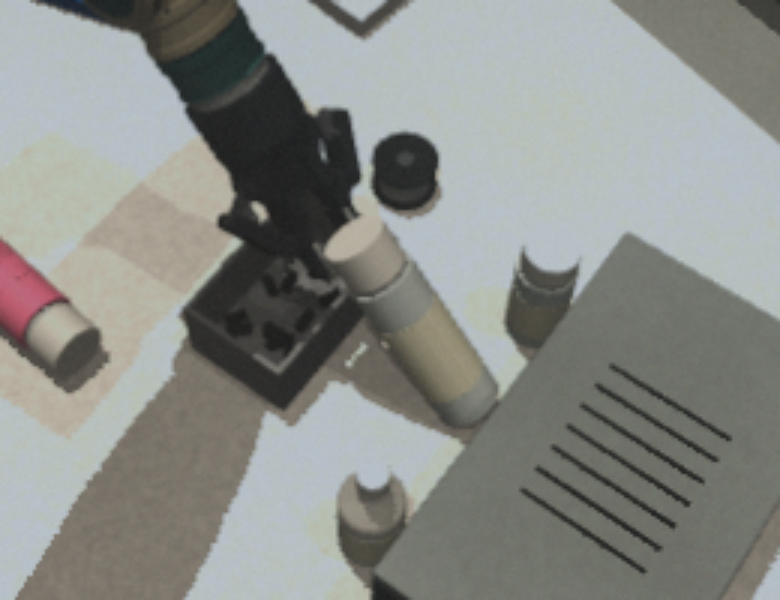

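The can is at 39° and following the fingers, and the foot has not slid (fit against pivot agrees within 1 mm).

```bash
python3 -m creep '[0,0,0,0,0.04,-0.004,0.35, 0,0,0,0,0.08,-0.002,0.35, 0,0,0,0,0.12,0.002,0.35, 0,0,0,0,0.15,0.008,0.35, 0,0,0,0,0.15,0.008,0.35]'
python3 - <<'E'
from fit import *
stat(); rel([.024,.108,.147],35);rel([.024,.0948,.15],35);rel([.024,.0812,.152],35)
c=capture("scene"); cv2.imwrite("pics/s5.png",cv2.resize(c["img"][100:300,200:460],None,fx=3,fy=3))
canfit(c,25)
E
```

```text
time: 3.8
ee_pos: [0.5556, 0.0356, 0.1381]
tool_rot: [0.299, 0.945, 0.125, 0.04]
wrist_force: [-0.0, 0.8, 0.7]
opening: 0.35
t 3.8 loc [0.0237 0.1317 0.1381] tilt 35.1 x.ex 1.0 F [0.2  0.76 0.68] op 0.35 q [ 0.25  0.26 -0.38  0.92 -0.61  1.56]
rot [ 0.003 -0.    -0.003] shift [0.001 0.098 0.025]
rot [ 0.003 -0.    -0.003] shift [0.002 0.148 0.046]
rot [ 0.003 -0.    -0.003] shift [0.002 0.197 0.071]
can s,n at z=0.093: [0.0243 0.0757] side lean deg -1.0 tilt 26.4 750
```

View pics/s5.png

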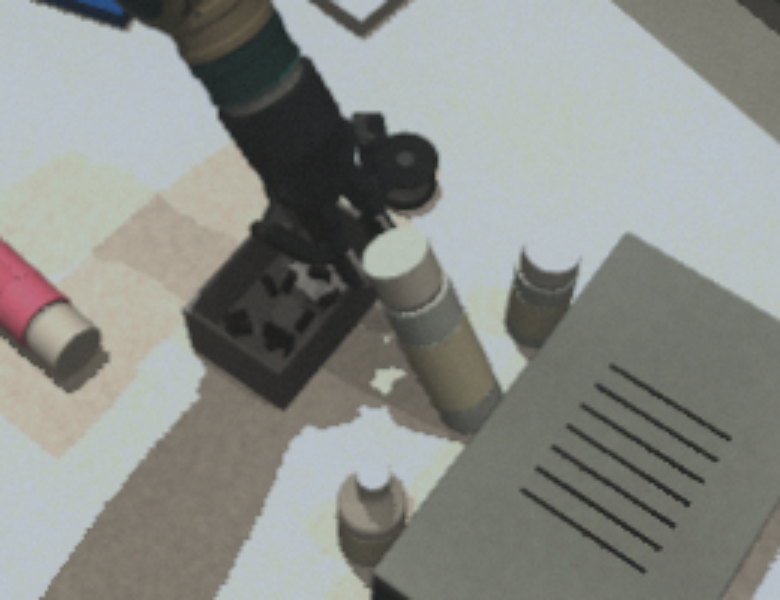

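The can is at 26° with its cap at pic (405,260), clear of both bystanders. From here I go slowly past the balance point (about 16°).

```bash
python3 -m creep '[0,0,0,0,0.02,0.003,0.35, 0,0,0,0,0.04,0.007,0.35, 0,0,0,0,0.06,0.012,0.35, 0,0,0,0,0.075,0.017,0.35, 0,0,0,0,0.085,0.02,0.35]'
python3 -c "
from fit import *
stat(); canfit(capture('scene'),18);rel([.024,.0948,.15],35)"

```

```text
time: 4.35
ee_pos: [0.5604, 0.0167, 0.1455]
tool_rot: [0.299, 0.945, 0.125, 0.04]
wrist_force: [-0.5, -0.5, 0.7]
opening: 0.347
t 4.35 loc [0.0234 0.1122 0.1455] tilt 35.1 x.ex 1.0 F [-0.63 -0.3   0.73] op 0.35 q [ 0.21  0.25 -0.38  0.91 -0.61  1.51]
can s,n at z=0.094: [0.0244 0.0635] side lean deg -0.8 tilt 19.0 593
rot [ 0.003  0.    -0.001] shift [0.002 0.066 0.025]
```

```bash
python3 -m creep '[0,0,0,0,0.012,0.003,0.35, 0,0,0,0,0.024,0.006,0.35, 0,0,0,0,0.036,0.01,0.35, 0,0,0,0,0.048,0.015,0.35, 0,0,0,0,0.06,0.02,0.35]'
python3 -c "
from fit import *
stat(); canfit(capture('scene'),12);rel([.024,.0812,.152],35)"

```

```text
time: 4.9
ee_pos: [0.5643, 0.0022, 0.1499]
tool_rot: [0.299, 0.945, 0.125, 0.04]
wrist_force: [0.1, 0.8, -0.7]
opening: 0.349
t 4.9 loc [0.0234 0.0972 0.1499] tilt 35.1 x.ex 1.0 F [ 0.33  0.76 -0.68] op 0.35 q [ 0.19  0.24 -0.38  0.9  -0.61  1.48]
can s,n at z=0.094: [0.025  0.0425] side lean deg 0.1 tilt 6.5 256
rot [ 0.003  0.    -0.001] shift [0.002 0.056 0.03 ]
```

```bash
python3 -m creep '[0,0,0,0,0,0,0.35, 0,0,0,0,0,0,0.35, 0,0,0,0,0,0,0.35, 0,0,0,0,0,0,0.35, 0,0,0,0,0,0,0.35]'
python3 - <<'E'
from fit import *
stat(); c=capture('scene');canfit(c,2);cv2.imwrite("pics/s6.png",cv2.resize(c["img"][100:300,200:460],None,fx=3,fy=3))
E
```

```text
time: 5.45
ee_pos: [0.5642, 0.0025, 0.1498]
tool_rot: [0.299, 0.945, 0.126, 0.04]
wrist_force: [0.3, -0.9, -0.1]
opening: 0.349
t 5.45 loc [0.0234 0.0976 0.1498] tilt 35.1 x.ex 1.0 F [ 0.04 -0.94 -0.12] op 0.35 q [ 0.19  0.24 -0.38  0.9  -0.61  1.48]
can s,n at z=0.091: [0.0279 0.0328] side lean deg 1.6 tilt -0.2 181
```

View pics/s6.png

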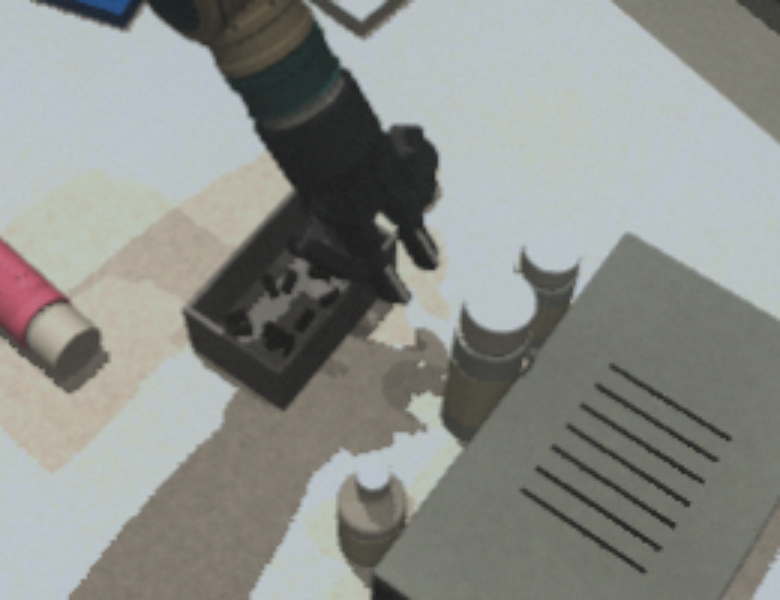

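The can stands upright (cap at 500,300), with its centre about 33 mm off the panel. The fingers (410,270) are clear of it. I withdraw backwards along the tool, away from the panel, then check from both cameras.

```bash
python3 -m creep '[0,0,0,0,-0.1,0,0.35, 0,0,0,0,-0.2,-0.1,0.35, 0,0,0,0,-0.3,-0.3,0.35, 0,0,0,0,-0.4,-0.5,0.35, 0,0,0,0,-0.4,-0.6,0.35]'
python3 -m creep '[0,0,0,0,0,0,0.35, 0,0,0,0,0,0,0.35, 0,0,0,0,0,0,0.35, 0,0,0,0,0,0,0.35, 0,0,0,0,0,0,0.35]'
python3 - <<'E'
from fit import *
stat()
for n in("scene","top"):
    c=capture(n);canfit(c,1);cv2.imwrite(f"pics/{n}7.png",c["img"]);L=loc(cloud(c))
    b=(L[...,2]>.175)&(L[...,2]<.195)&(abs(L[...,0]-.022)<.05)&(L[...,1]<.09)&(L[...,1]>-.02)
    print(n,"cap top",np.nanpercentile(L[b],[1,50,99],axis=0).round(3).tolist(),b.sum())
    for nm,(lo,hi) in {"neg":(-.16,-.07),"pos":(.1,.2)}.items():
        b=(L[...,0]>lo)&(L[...,0]<hi)&(L[...,1]>.005)&(L[...,1]<.09)&(L[...,2]>.02)&(L[...,2]<.15)
        print(nm,np.nanpercentile(L[b],[1,50,99],axis=0).round(3).tolist())
E
```

```text
time: 6.0
ee_pos: [0.5195, 0.1671, 0.2154]
tool_rot: [0.299, 0.945, 0.127, 0.04]
wrist_force: [0.5, 0.3, -0.2]
opening: 0.349
time: 6.5
ee_pos: [0.5199, 0.1634, 0.2141]
tool_rot: [0.299, 0.945, 0.125, 0.039]
wrist_force: [-0.4, -1.7, 0.3]
opening: 0.348
t 6.5 loc [0.0226 0.2644 0.2141] tilt 35.1 x.ex 1.0 F [-0.87 -1.55  0.28] op 0.35 q [ 0.49  0.27 -0.2   1.27 -0.6   1.84]
can s,n at z=0.090: [0.0254 0.0337] side lean deg -0.2 tilt -0.1 100
scene cap top [[0.0, 0.009, 0.176], [0.022, 0.033, 0.186], [0.049, 0.057, 0.189]] 457
neg [[-0.139, 0.012, 0.024], [-0.124, 0.031, 0.095], [-0.094, 0.06, 0.143]]
pos [[0.102, 0.014, 0.023], [0.114, 0.031, 0.115], [0.148, 0.06, 0.129]]
can s,n at z=0.090: [0.0289 0.0337] side lean deg 1.3 tilt -1.0 20
top cap top [[0.002, 0.01, 0.177], [0.026, 0.035, 0.185], [0.05, 0.058, 0.19]] 354
neg [[-0.137, 0.018, 0.027], [-0.113, 0.047, 0.097], [-0.088, 0.066, 0.143]]
pos [[0.102, 0.02, 0.026], [0.12, 0.045, 0.123], [0.148, 0.066, 0.13]]
```

View pics/scene7.png

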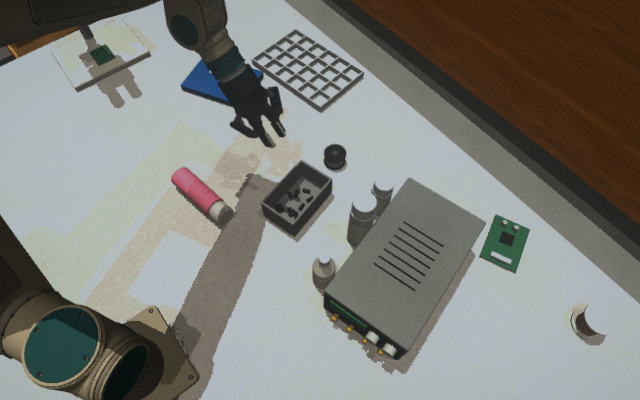

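View pics/top7.png

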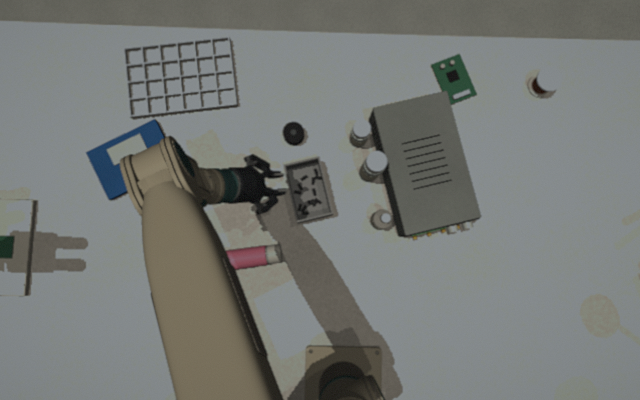

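Both views show the can upright at the panel (scene 362,215; top 374,165). The bystanders are where they were, the pink can is untouched, and the arm is clear. Handing in.

```bash
python3 -c "
from plant import env
print(env.hand_in())"
```

```text
the job is handed in; nothing more can be done
None
```

The tall can now stands upright on its base beside the power supply, and I handed the job in at about 6.6 s of the 35 s allowed. I cradled the cap between the partly opened fingers from the bin side and tipped the can up on its foot. Once past the balance point it settled upright by itself. I then backed the arm away without having gripped or lifted the can.

- **Can pose:** the cap top is at about 0.186 m and the lean is about 0–1°. The axis is about 33–35 mm from the side panel, a gap of about 6–7 mm, and about 25 mm along from the panel's middle.
- **Bystanders:** the short can and flux bottle measure the same as at the start, within about 2 mm for the overall extents. One median shifted by about 13 mm because the view of that can was partly blocked. The pink look-alike was not touched.
- **Weak check:** the final fit from the top camera used only 20 points, so its 1.3° side lean is unreliable. The scene camera gave 0.2°, and the cap-top positions from the two cameras agree within 4 mm.
- **Forces:** every reading I took of the wrist force stayed within about 2 N.

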